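# Sound a blind bore with a collared depth gauge

## Task

Take the depth gauge (the steel rod with the sliding brass ring) out of the tool stand and put it tip first into the bore of the tall square boss on the aluminium housing in the vice. Push it straight down, firmly but gently, until it bottoms out on the hard rubber stop (its depth is not known; leaning hard on it would spoil it), so that the rim of the bore pushes the stiff ring up the rod and the ring marks the depth; then let go and leave it standing there, with nothing else knocked about.

Things in the scene. Friction and masses are not known exactly. Their poses are not given: they have to be found in the camera images.
- gauge: the depth gauge: a straight steel rod, 10 mm diameter, with a 3 mm chamfer at its tip (6.6 mm across at the end), and a ribbed round steel head, 22 mm diameter, from 105 to 137 mm above the tip (total length 137 mm); 0.14-0.21 kg. Origin at the tip, z runs up the rod to the head. It starts upright in one of the three holes of the tool stand, its tip 8 mm above the table. The only tool in the stand with a brass ring
- collar (a joint): the brass marking ring on the gauge rod, 24 mm outer diameter and 14 mm tall, with a small thumb screw on its side. It slides along the rod with a steady drag of about 5 N and stays where it is left. Value = how far it has been pushed up the rod (m): its underside is 24 mm + value above the gauge's tip; up to 60 mm of travel. It starts low, at 0 to 4 mm
- collar_foot (a point): centre of the underside of the brass ring, on the rod's axis
- casting: the aluminium housing clamped in the vice, fixed: an open tray 86 x 110 mm and 45 mm tall with a green circuit board in it and, in one corner, one tall square boss of 34 x 34 mm that stands 66 mm tall, 21 mm higher than the tray's walls. The boss has the bore in its top. Origin under the middle of the tray, 35 mm above the table; z up
- bore_mouth (a point): centre of the mouth of the bore, in the top face of the boss, 101 mm above the table. The bore is round, vertical, 11.6 mm in diameter with a 1.5 mm chamfer, and blind; it lies at x = 12, y = 28 mm in the housing's frame
- stop (a joint): the flat hard rubber stop at the bottom of the bore, 36 to 58 mm below its mouth, at a depth that differs each time and is not given: feel for it. Value = how far it is pressed down (m), 0 untouched. It gives only 0.05 mm per newton, so the push rises steeply from the ring's 5 N drag when the tip meets it; it springs back when let go. Spoilt if pressed by over 24 N (1.2 mm)
- stand: the tool stand, fixed: a black plastic block 56 x 210 mm, 30 mm tall, with three square holes, 12.5 mm wide, 22 mm deep, in a row along its y axis at y = -75, 0 and 75 mm. Origin under its middle. The gauge and two other tools stand in it, in any order
- punch: dark steel punch in the tool stand, 105 mm long, 15 mm thick at the top; bystander. Origin at its tip
- driver: nut driver with a black handle in the tool stand, 108 mm long, handle 24 mm thick; bystander. Origin at its tip
- spool: green solder spool, 56 mm diameter, 46 mm tall; bystander
- flux: blue jar, 48 mm diameter, 55 mm tall; bystander
- screwdriver: screwdriver lying on the table, 170 mm long; bystander
- wrench: wrench lying on the table, 140 mm long; bystander
- lens: black lens, 52 mm diameter, 18 mm tall; bystander
- weight: steel test weight with a waist and a knob, 44 mm diameter, 48 mm tall; bystander
Things that resemble listed ones, but are neither listed nor needed, are in the scene too. What is shaped like the gauge but green is not meant.

How it is judged:
On the way, in this order (a step that is already met when the one before it is completed fails the run):
1. the gauge is drawn out of the stand (z of gauge in the frame of stand above 0.035 m), for 0.1 s.
2. its tip is pressed on the stop at the bottom of the bore (over 4 N: the stop gives 0.2 mm) (z of gauge in the frame of bore_mouth below -0.034 m and horizontal distance between gauge and bore_mouth below 0.004 m and value of joint stop above 0.0002 m), for 0.1 s.
At the end, for the whole second after the job is handed in: the gauge stands upright (within 0.08 rad) and at rest in the bore of the boss, its tip resting on the stop at the bottom (the stop still bears its weight), the underside of the ring no more than 2 mm above the bore's mouth, and the robot has let go (z of gauge in the frame of bore_mouth below -0.034 m and horizontal distance between gauge and bore_mouth below 0.004 m and angle between gauge's own z axis and vertical below 0.08 rad and z of collar_foot in the frame of bore_mouth below 0.002 m and value of joint stop above 3e-05 m and linear speed of gauge below 0.01 m/s); the robot touches nothing.
It fails at once if the stop at the bottom of the bore is pressed with more than 24 N (1.2 mm) (value of joint stop above 0.0012 m).
It fails at once if the gauge is pressed on the housing with more than 25 N (contact force between gauge and casting above 25 N).
It fails at once if another tool or bystander is moved more than 30 mm (distance of any of punch, driver, spool, flux, screwdriver, wrench, lens, weight from where it was at the start of the episode above 0.03 m).
It also fails if it takes over 51 s, if anything falls off the work surface, if the arm or the gripper's body presses on something with over 40 N, if the wrist force passes 120 N, or if a joint passes its speed limit or range.

## Robot

A 6-joint arm with a two-finger parallel gripper is mounted at the origin on the work surface. World frame = base frame: x ahead of the robot, y to its left, z up, the work surface at z = 0. Lengths are in m, angles in rad, forces in N, time in s.
With the tool pointing down it reaches from about 0.375 to 0.9 m from the base axis. Payload 3.1 kg.
Tool frame: the origin (TCP) lies between the finger pads; the fingertips stand 22 mm ahead of it and the grasp point (between the pads) lies 3 mm ahead of it; z points along the fingers, y is the direction in which the jaws open and shut (so a half turn about z gives the same grasp; the last joint's range is limited). The gripper opens to 87 mm and grips with 3 to 60 N. Pads are 19 mm wide; open, the fingers measure 117 mm over their backs; the gripper's body (75 mm by 190 mm) begins 51 mm behind the grasp point.
Start: joints at [-1.47, 0.527, 1.433, -0, 1.181, -0.178], TCP at [0.172, -0.601, 0.245] pointing down, gripper open.
Joint ranges: [-3.08, 3.08], [-0.75, 2.2], [0.22, 2.44], [-1.43, 4.57], [0, 2.65], [-2.85, 2.85]. Speed limits (rad/s): [2.79, 2.79, 3.14, 3.14, 3.14, 3.14].

## Interface

Orientations are given as a unit quaternion [x, y, z, w].
In Python, from rig import get_obs, camera, get_calibration, hand_in, search_frame gives the robot as it stands.
- The arm moves only by the shell command python3 -m jog 'ROWS' [FORCE]. ROWS is JSON, a list of rows, each an object with "grip": the closure in counts, from 0 (fully open) to 255 (shut); "travel": the shift along the world's x, y, z in cm, a list of three; "twist": the turn about the world's z in degrees. A call has 1 to 8 rows; each row shifts and turns the commanded pose from where the row before left it; what a row does not reach is not made up. A row lasts 1/10 s, in which the tool goes at most 50 mm and 8.59 degrees, less where a joint would pass 70% of its speed; a pose out of reach is approached as far as the arm can. A call is refused whole if a number of a shift passes 5 or a number of a turn 8.59, either way. A call with a gripper value outside its range is refused whole. The fingers move at their own pace and stop on an object; FORCE is the grip in N (left out, the last holds). Time passes only in rows, so rows that do not move let the fingers close. It gives the time, the measured TCP pose, the force and the opening at its end, in the units of the state.
- get_obs(): the state, without advancing time (a new reading comes with each control period).
- camera(name): name is "scene" or "top"; returns the picture (384x512x3 uint8, red, green, blue); there is no depth.
- get_calibration(name): a dict with "fx", "fy", "cx", "cy" (pixels), "R" (3x3) and "t" (3): a world point X has camera coordinates R X + t. Camera axes: x right, y down, z forward; pixel columns grow to the right and rows downward; lengths in m; the calibration is good to about 2 mm. A picture is of the moment at which its call begins. get_calibration takes no time and is no camera call.
- hand_in(): hands the job in, once; it reports no verdict.
Trained networks look in the newest picture that a camera, given by its name, has taken for a name from the list of things; names that differ only in an ending like _2 or _b are one class to them, and where a whole thing is asked for, a point or a joint stands for the part that bears it (a point fixed in the world has none). Each returns a list of dicts, best first, with "p" (0 to 1); they miss things now and then, are a little off and sometimes report something else, mostly with a low value. They report only what shows in the picture. A call takes as long as a camera call. They do not tell look-alikes from the thing itself.
- search_frame(target, camera): "at" ([x, y, z] in m, in world coordinates, good to about 4 mm: the middle of the surface that is visible of it).
The state is a dict: "time": time; "q": joint angles; "joint_velocities": joint speeds; "joint_torque": joint torques, N m; "position": TCP position; "tool_rot": TCP orientation; "ft_force": force on the tool from outside, world axes, zero at the start; "moment": the same for the moment, N m; "grip_width": finger opening in m.
Only numpy, scipy, OpenCV 4.12 (cv2) and the standard library are available. Lean on these libraries where they do the work, as an engineer would, in place of code of your own. Each camera call takes 0.05 s, during which the arm holds its last target. There are 200 camera calls.

## Working session

There is one attempt and no reset: what is moved stays moved. The work goes in short steps, Python scripts to look and compute and a shell command to move; the robot and the scene stay as the last step left them, time stands still between calls to the robot, and variables do not carry over. Pictures are saved under pics/ and viewed, about 8 in all and at most 12, crops included, and the job is handed in when it is done.

```bash
ls; mkdir -p pics
python3 - <<'E'
from rig import *
import cv2
for n in("scene","top"):
    im=camera(n); cv2.imwrite(f"pics/{n}0.png",im[:,:,::-1])
    c=get_calibration(n); print(n,c)
    for t in ("gauge","collar","casting","stand","punch","driver"):
        print(t,[(d["p"],[round(v,3) for v in d["at"]]) for d in search_frame(t,n)[:3]])
o=get_obs();print(o)
E
```

```text
pics
scene {'fx': 472.9806958922537, 'fy': 472.9806958922537, 'cx': 260.7741337961369, 'cy': 189.25660229057144, 'R': array([[ 0.37223984,  0.92792589, -0.01977495],
       [ 0.60340305, -0.25813576, -0.75450029],
       [-0.70522498,  0.2689228 , -0.65600172]]), 't': array([-0.18435149, -0.25426309,  1.7032536 ])}
gauge [(0.86, [0.588, -0.277, 0.103]), (0.58, [0.571, -0.375, 0.093]), (0.26, [0.58, -0.203, 0.099])]
collar [(0.65, [0.595, -0.277, 0.045]), (0.65, [0.516, 0.223, 0.069]), (0.4, [0.575, -0.372, 0.037])]
casting [(0.81, [0.518, 0.22, 0.07])]
stand [(0.96, [0.589, -0.2, 0.022])]
punch [(0.49, [0.564, -0.128, 0.086])]
driver [(0.59, [0.579, -0.204, 0.095]), (0.17, [0.595, -0.274, 0.048])]
top {'fx': 378.3816292495753, 'fy': 378.3816292495753, 'cx': 260.9306009892467, 'cy': 192.5674120320434, 'R': array([[ 0.02165208, -0.99974588,  0.00627354],
       [-0.98197578, -0.02244487, -0.18766937],
       [ 0.18776248, -0.00209703, -0.98221222]]), 't': array([-0.03880026,  0.57051565,  0.97340875])}
gauge [(0.74, [0.582, -0.271, 0.125]), (0.55, [0.56, -0.366, 0.113])]
collar [(0.53,
[... 195 characters left out ...]
.7, 'q': array([-1.47049452e+00,  5.27468932e-01,  1.43267929e+00, -3.75450219e-05,
        1.18136172e+00, -1.78499351e-01]), 'joint_velocities': array([-4.05329191e-04, -6.24579202e-04,  4.16483060e-04, -1.63653613e-03,
        8.45397656e-05,  1.24176293e-03]), 'joint_torque': array([-1.18757762e-04, -4.39865255e+01, -1.76948315e+01,  6.34238357e-02,
        5.04737254e-02, -1.51708576e-05]), 'position': array([ 0.17202098, -0.60085906,  0.24457411]), 'tool_rot': array([ 9.90298472e-01,  1.38956593e-01, -1.89704796e-05,  4.06456130e-05]), 'ft_force': array([ 0.35116509,  0.09636748, -0.0632262 ]), 'moment': array([ 0.00213414, -0.01039869, -0.00914997]), 'grip_width': 0.08669363498415963}
```

Run:
```python
import cv2
a=cv2.imread("pics/scene0.png");b=cv2.imread("pics/top0.png")
cv2.imwrite("pics/a.png",cv2.resize(a,(800,600),interpolation=cv2.INTER_CUBIC));cv2.imwrite("pics/b.png",cv2.resize(b,(800,600),interpolation=cv2.INTER_CUBIC))
```

```text
(no output)
```

View pics/a.png

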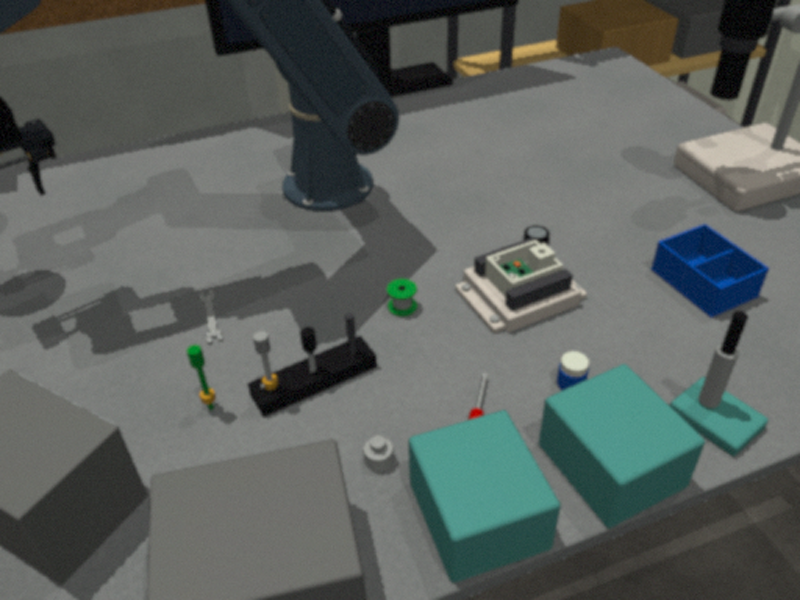

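View pics/b.png

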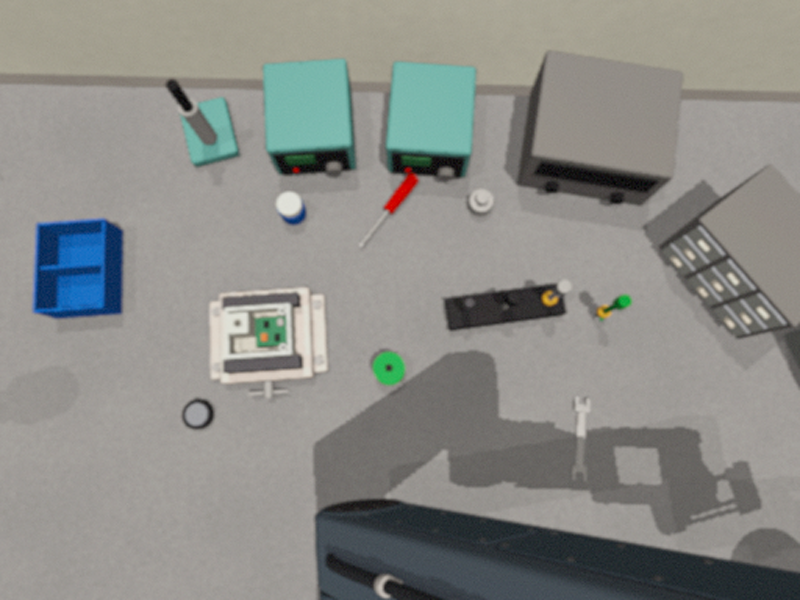

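The gauge is at scene (262,340)–(270,382) and top (565,286), in 800 px coordinates: steel head, brass ring, standing in the −y hole of the stand. The green look-alike at scene (197,355) and top (624,301) stands outside the stand, so it is not the one meant. The boss top is at scene (541,251) and top (237,323). I'll confirm this in one enlarged mosaic crop.

```bash
cat > h.py <<'E'
import cv2,numpy as np
from rig import *
def tile(im,c,r,s=8):
    w,h=50,37
    c0,r0=int(c-w/2),int(r-h/2)
    t=cv2.resize(im[r0:r0+h,c0:c0+w],(400,296),interpolation=cv2.INTER_CUBIC)
    for k in range(0,w,10): cv2.putText(t,str(c0+k),(k*8,8),0,.3,(0,0,255));cv2.line(t,(k*8,8),(k*8,14),(0,0,255))
    for k in range(5,h,10): cv2.putText(t,str(r0+k),(0,k*8+4),0,.3,(0,0,255));cv2.line(t,(22,k*8),(28,k*8),(0,0,255))
    return t   # label c0+k marks left edge of pixel => pixel centre coordinate = label + x/8 - .5
def ray(n,c,r):
    K=get_calibration(n);R=np.array(K["R"]);t=np.array(K["t"])
    return -R.T@t, R.T@np.array([(c-K["cx"])/K["fx"],(r-K["cy"])/K["fy"],1])
def atz(n,c,r,z):
    o,d=ray(n,c,r);return o+d*(z-o[2])/d[2]
def proj(n,X):
    K=get_calibration(n);p=np.array(K["R"])@X+K["t"];return np.array([K["fx"]*p[0]/p[2]+K["cx"],K["fy"]*p[1]/p[2]+K["cy"]])
def mosaic(ts,f):
    cv2.imwrite(f,np.vstack([np.hstack(ts[:2]),np.hstack(ts[2:])]))
E
python3 - <<'E'
from h import *
a=cv2.imread("pics/scene0.png");b=cv2.imread("pics/top0.png")
mosaic([tile(a,170,231),tile(b,357,186),tile(a,342,166),tile(b,160,212)],"pics/m1.png")
E
```

```text
(no output)
```

View pics/m1.png

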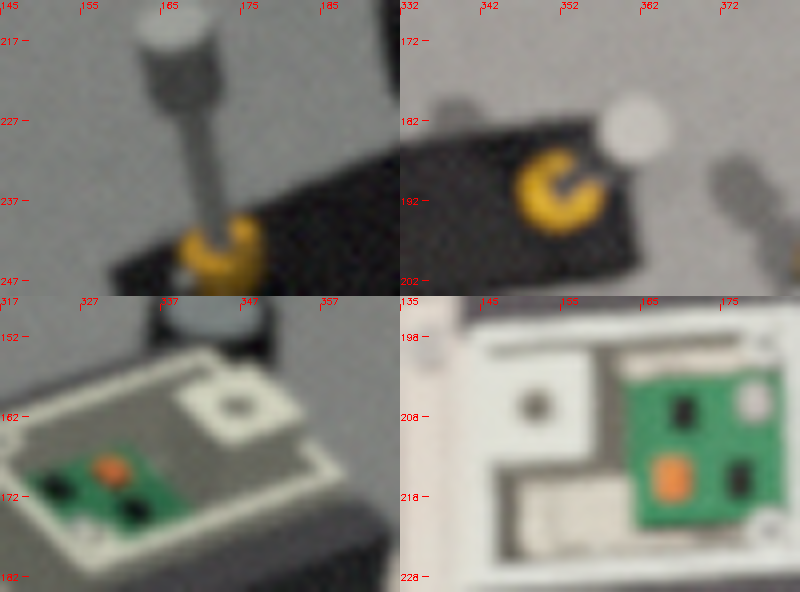

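Confirmed: the steel head and brass ring stand in the end hole, and the bore shows in the boss. Now I'll triangulate.

Run:
```python
from h import *
def tri(p,q):
    (o1,d1),(o2,d2)=ray("scene",*p),ray("top",*q)
    s=np.linalg.lstsq(np.c_[d1,-d2],o2-o1,rcond=None)[0];a=o1+s[0]*d1;b=o2+s[1]*d2
    return (a+b)/2,np.linalg.norm(a-b)
np.set_printoptions(precision=4,suppress=True)
h=[(166.25,215),(360.9,182.75)];b=[(346.1,160.1),(151.4,206.1)]
print("head",atz("scene",*h[0],.145),atz("top",*h[1],.145),tri(*h))
print("bore",atz("scene",*b[0],.101),atz("top",*b[1],.101),tri(*b))
print("ring",atz("top",351.6,190.25,.045))
# stand corners on top view(800px coords), z=.03
for c in [(446,299),(563,286),(566,313),(449,328)]: print(atz("top",c[0]/1.5625,c[1]/1.5625,.03))
```

```text
head [ 0.5862 -0.2748  0.145 ] [ 0.5844 -0.274   0.145 ] (array([ 0.5847, -0.2745,  0.1435]), np.float64(0.0002611695940186515))
bore [0.5191 0.2529 0.101 ] [0.5205 0.2544 0.101 ] (array([0.52  , 0.2532, 0.1019]), np.float64(0.0017624331494681999))
ring [ 0.5852 -0.275   0.045 ]
[ 0.5808 -0.0943  0.03  ]
[ 0.6093 -0.3037  0.03  ]
[ 0.5604 -0.3076  0.03  ]
[ 0.5288 -0.1001  0.03  ]
```

```bash
python3 -m jog '[{"grip":0,"travel":[3.5,2.7,0],"twist":8},{"grip":0,"travel":[3.5,2.7,0],"twist":8},{"grip":0,"travel":[3.5,2.7,0],"twist":8},{"grip":0,"travel":[3.5,2.7,0],"twist":8},{"grip":0,"travel":[3.5,2.7,0],"twist":8},{"grip":0,"travel":[3.5,2.7,0],"twist":8},{"grip":0,"travel":[3.5,2.7,0],"twist":8},{"grip":0,"travel":[3.5,2.7,0],"twist":8}]' 20
```

```text
time: 1.5
position: [0.4534, -0.3836, 0.2448]
tool_rot: [0.764, 0.645, -0.0, 0.0]
ft_force: [0.0, -0.1, 0.6]
grip_width: 0.0872
```

```bash
python3 -m jog '[{"grip":0,"travel":[3.3,2.75,0],"twist":5},{"grip":0,"travel":[3.3,2.75,0],"twist":5},{"grip":0,"travel":[3.3,2.75,0],"twist":0},{"grip":0,"travel":[3.3,2.75,0],"twist":0},{"grip":0,"travel":[0,0,-2],"twist":0},{"grip":0,"travel":[0,0,-2],"twist":0},{"grip":0,"travel":[0,0,0],"twist":0}]'
```

```text
time: 2.2
position: [0.5826, -0.2731, 0.2016]
tool_rot: [0.707, 0.707, -0.001, -0.003]
ft_force: [-0.7, 0.1, -0.3]
grip_width: 0.0869
```

```bash
python3 -m jog '[{"grip":0,"travel":[0.1,-0.1,-2],"twist":0},{"grip":0,"travel":[0,0,-2],"twist":0},{"grip":0,"travel":[0,0,-2],"twist":0},{"grip":0,"travel":[0,0,-1.2],"twist":0},{"grip":0,"travel":[0,0,0],"twist":0},{"grip":0,"travel":[0,0,0],"twist":0}]'
```

```text
time: 2.8
position: [0.5854, -0.2764, 0.1333]
tool_rot: [0.707, 0.707, 0.0, 0.001]
ft_force: [0.4, -0.3, 0.6]
grip_width: 0.0873
```

Run:
```python
from h import *
o=get_obs();print(o["position"],o["tool_rot"],o["ft_force"])
a=camera("scene");b=camera("top");a=a[:,:,::-1].copy();b=b[:,:,::-1].copy()
cv2.imwrite("pics/g1.png",np.vstack([np.hstack([tile(a,172,225),tile(b,358,186)])]))
```

```text
[ 0.58541228 -0.27636405  0.13332376] [7.07391590e-01 7.06821634e-01 9.96198355e-05 5.54516618e-04] [ 0.36149052 -0.27824409  0.64367524]
```

View pics/g1.png

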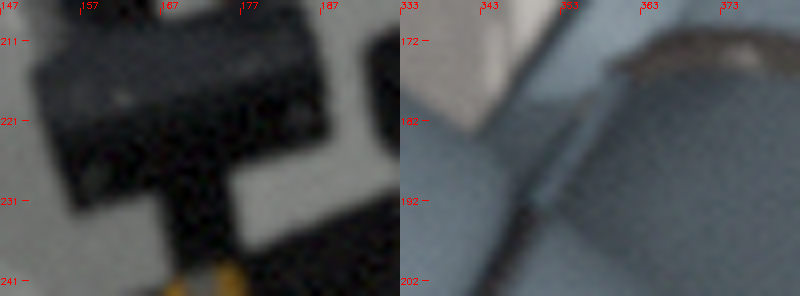

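The gripper straddles the gauge: the near finger is at scene (170,232), with the brass ring below it at (171,241). I'll close on the head.

```bash
python3 -m jog '[{"grip":255,"travel":[0,0.15,0],"twist":0},{"grip":255,"travel":[0,0,0],"twist":0},{"grip":255,"travel":[0,0,0],"twist":0},{"grip":255,"travel":[0,0,0],"twist":0},{"grip":255,"travel":[0,0,0],"twist":0},{"grip":255,"travel":[0,0,0],"twist":0},{"grip":255,"travel":[0,0,0],"twist":0},{"grip":255,"travel":[0,0,0],"twist":0}]' 25
```

```text
time: 3.7
position: [0.585, -0.2743, 0.1325]
tool_rot: [0.707, 0.707, -0.0, -0.0]
ft_force: [0.3, -0.0, -0.2]
grip_width: 0.0308
```

```bash
python3 -m jog '[{"grip":255,"travel":[0,0,0],"twist":0},{"grip":255,"travel":[0,0,0],"twist":0},{"grip":255,"travel":[0,0,0],"twist":0},{"grip":255,"travel":[0,0,0],"twist":0}]' 25
```

```text
time: 4.1
position: [0.585, -0.2743, 0.1325]
tool_rot: [0.707, 0.707, -0.0, -0.0]
ft_force: [0.1, 0.7, -0.4]
grip_width: 0.0211
```

```bash
python3 -m jog '[{"grip":255,"travel":[0,0,0.5],"twist":0},{"grip":255,"travel":[0,0,1],"twist":0},{"grip":255,"travel":[0,0,2],"twist":0},{"grip":255,"travel":[0,0,2.5],"twist":0},{"grip":255,"travel":[0,0,3],"twist":0},{"grip":255,"travel":[0,0,3],"twist":0},{"grip":255,"travel":[0,0,2],"twist":0},{"grip":255,"travel":[0,0,1],"twist":0}]' 25
```

```text
time: 4.9
position: [0.5859, -0.2748, 0.286]
tool_rot: [0.707, 0.707, 0.0, 0.003]
ft_force: [-0.6, -0.2, -1.6]
grip_width: 0.0212
```

```bash
python3 -m jog '[{"grip":255,"travel":[0,1.5,0],"twist":0},{"grip":255,"travel":[0,3,0],"twist":0},{"grip":255,"travel":[-0.5,3.5,0],"twist":0},{"grip":255,"travel":[-0.5,3.5,0],"twist":0},{"grip":255,"travel":[-0.5,3.5,0],"twist":0},{"grip":255,"travel":[-0.5,3.5,0],"twist":0},{"grip":255,"travel":[-0.5,3.5,0],"twist":0},{"grip":255,"travel":[-0.5,3.5,0],"twist":0}]'; python3 -m jog '[{"grip":255,"travel":[-0.5,3.5,0],"twist":0},{"grip":255,"travel":[-0.5,3.5,0],"twist":0},{"grip":255,"travel":[-0.5,3.5,0],"twist":0},{"grip":255,"travel":[-0.5,3.5,0],"twist":0},{"grip":255,"travel":[-0.5,3.5,0],"twist":0},{"grip":255,"travel":[-0.5,3.5,0],"twist":0},{"grip":255,"travel":[-0.5,3.5,0],"twist":0},{"grip":255,"travel":[0,2.5,0],"twist":0}]'; python3 -m jog '[{"grip":255,"travel":[0,1.3,0],"twist":0},{"grip":255,"travel":[0,0,-1],"twist":0},{"grip":255,"travel":[0,0,-1],"twist":0},{"grip":255,"travel":[0,0,-0.5],"twist":0},{"grip":255,"travel":[0,0,0],"twist":0},{"grip":255,"travel":[0,0,0],"twist":0},{"grip":255,"travel":[0,0,0],"twist":0}]'
python3 - <<'E'
from h import *
o=get_obs();print(o["position"],o["tool_rot"],o["ft_force"])
a=camera("scene");b=camera("top");a=a[:,:,::-1].copy();b=b[:,:,::-1].copy()
cv2.imwrite("pics/s2.png",a);cv2.imwrite("pics/t2.png",b)
p=o["position"];tip=p-[0,0,.1245]
print("tip exp",tip,proj("scene",tip),proj("top",tip))
mosaic([tile(a,*proj("scene",tip)),tile(a,*proj("scene",tip+[0,0,.04])),tile(b,155,206),np.zeros((296,400,3),np.uint8)],"pics/m2.png")
E
```

```text
time: 5.7
position: [0.5531, -0.0166, 0.2809]
tool_rot: [0.707, 0.707, -0.001, -0.002]
ft_force: [0.3, -0.0, -2.5]
grip_width: 0.0217
time: 6.5
position: [0.5169, 0.2533, 0.2809]
tool_rot: [0.707, 0.708, -0.002, -0.002]
ft_force: [-0.1, -0.5, -0.8]
grip_width: 0.0214
time: 7.2
position: [0.5205, 0.2631, 0.2579]
tool_rot: [0.708, 0.707, 0.0, 0.0]
ft_force: [-0.0, 0.3, -1.1]
grip_width: 0.0212
[0.5205253  0.2631223  0.25790374] [7.07654177e-01 7.06558848e-01 3.46372139e-04 2.00594189e-04] [-0.00606101  0.30412292 -1.07224458]
tip exp [0.5205253  0.2631223  0.13340374] [350.72660852 150.27174851] [144.24269282 204.01713543]
```

View pics/m2.png

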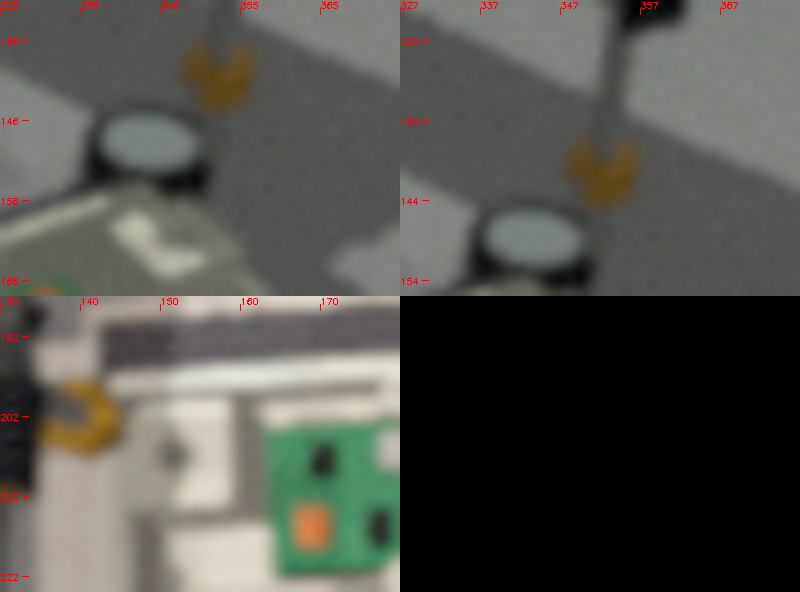

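The ring is held at scene (352,140) and top (140,202). The bore is visible at top (151.5,206). I overshot y by about 9 mm, so I'll check the ring axis against the arm before correcting.

Run:
```python
from h import *
p=get_obs()["position"]; 
for z in(.026,.033,.040):
    X=p-[0,0,.1245]+[0,0,z];print(z,proj("scene",X),proj("top",X))
for n,f in(("scene","pics/s2.png"),("top","pics/t2.png")):
    h=cv2.cvtColor(cv2.imread(f),cv2.COLOR_BGR2HSV);m=cv2.inRange(h,(12,130,50),(30,255,255))
    k,l,s,c=cv2.connectedComponentsWithStats(m)
    print(n,[(s[i].tolist(),c[i].round(2)) for i in range(1,k) if s[i,4]>15])
b=np.array([.520,.2535,.101]);print(proj("scene",b),proj("top",b))
```

```text
0.026 [351.79308302 142.55913982] [140.91635338 202.34656897]
0.033 [352.06468075 140.46912647] [140.02492211 201.87266389]
0.04 [352.33820725 138.36427074] [139.11987288 201.3915192 ]
scene [([0, 0, 131, 21, 1464], array([45.62,  6.56])), ([384, 0, 77, 46, 1421], array([413.21,  22.12])), ([338, 29, 13, 9, 45], array([344.33,  32.87])), ([329, 30, 10, 11, 34], array([333.53,  35.26])), ([311, 35, 8, 9, 32], array([314.47,  39.03])), ([298, 37, 12, 9, 39], array([304.  ,  41.15])), ([291, 38, 8, 9, 26], array([295.38,  41.73])), ([343, 81, 10, 8, 21], array([346.76,  84.1 ])), ([369, 87, 7, 6, 20], array([372. ,  89.5])), ([348, 138, 8, 6, 34], array([352.06, 140.5 ])), ([128, 249, 9, 10, 62], array([132.4 , 253.42]))]
top [([382, 196, 9, 7, 44], array([385.48, 199.36])), ([134, 198, 11, 8, 46], array([140.33, 202.3 ]))]
[346.44911663 160.23167526] [151.72070125 206.29693756]
```

```bash
cat > g.py <<'E'
import sys
from rig import get_obs
o=get_obs();f=o["ft_force"];p=o["position"]
print("t%.1f"%o["time"],p.round(4),"f",f.round(1),"w%.4f"%o["grip_width"])
sys.exit(int(f[2]>float(sys.argv[1]) or abs(f[:2]).max()>float(sys.argv[2])))
E
python3 -m jog '[{"grip":255,"travel":[0,-0.5,0],"twist":0},{"grip":255,"travel":[0,-0.45,0],"twist":0},{"grip":255,"travel":[0,0,-0.8],"twist":0},{"grip":255,"travel":[0,0,-0.8],"twist":0},{"grip":255,"travel":[0,0,-0.5],"twist":0},{"grip":255,"travel":[0,0,-0.3],"twist":0},{"grip":255,"travel":[0,0,0],"twist":0},{"grip":255,"travel":[0,0,0],"twist":0}]' 20
python3 - <<'E'
from h import *
o=get_obs();print(o["position"],o["tool_rot"],o["ft_force"])
a=camera("scene");b=camera("top");a=a[:,:,::-1].copy();b=b[:,:,::-1].copy()
p=o["position"]
for n,im in(("scene",a),("top",b)):
    h=cv2.cvtColor(im,cv2.COLOR_BGR2HSV);m=cv2.inRange(h,(12,130,50),(30,255,255))
    k,l,s,c=cv2.connectedComponentsWithStats(m);X=proj(n,p-[0,0,.0915])
    print(n,X,[(s[i].tolist(),c[i].round(2)) for i in range(1,k) if s[i,4]>10 and abs(c[i]-X).max()<12])
cv2.imwrite("pics/m3.png",np.hstack([tile(a,346,155),tile(b,152,206)]))
E
```

```text
time: 8.1
position: [0.5201, 0.2543, 0.2335]
tool_rot: [0.707, 0.707, 0.0, 0.0]
ft_force: [0.3, 0.1, -1.6]
grip_width: 0.0213
[0.52011688 0.25428152 0.23349887] [7.07215037e-01 7.06998508e-01 1.74628968e-05 2.86037646e-06] [ 0.25265074  0.12749876 -1.56714096]
scene [348.18232382 148.43767455] [([345, 145, 7, 8, 35], array([348.14, 148.6 ]))]
top [146.78764514 203.70976247] [([143, 200, 9, 8, 39], array([147.54, 203.97]))]
```

View pics/m3.png

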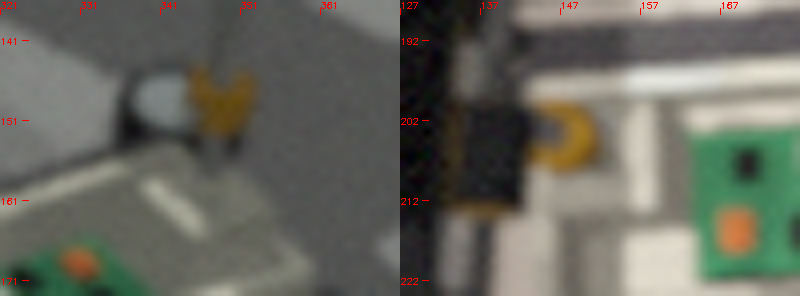

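The ring is at scene (348,148.5), with the rod pointing down at the boss centre near (347,159), as predicted. I'll make a guarded entry.

```bash
python3 -m jog '[{"grip":255,"travel":[0,-0.05,-0.3],"twist":0},{"grip":255,"travel":[0,0,-0.2],"twist":0},{"grip":255,"travel":[0,0,0],"twist":0}]' 20 >/dev/null; python3 g.py 3 3 &&
python3 -m jog '[{"grip":255,"travel":[0,0,-0.2],"twist":0},{"grip":255,"travel":[0,0,0],"twist":0}]' >/dev/null && python3 g.py 3 3 &&
python3 -m jog '[{"grip":255,"travel":[0,0,-0.2],"twist":0},{"grip":255,"travel":[0,0,0],"twist":0}]' >/dev/null && python3 g.py 3 3 &&
python3 -m jog '[{"grip":255,"travel":[0,0,-0.2],"twist":0},{"grip":255,"travel":[0,0,0],"twist":0}]' >/dev/null && python3 g.py 3 3 &&
python3 -m jog '[{"grip":255,"travel":[0,0,-0.2],"twist":0},{"grip":255,"travel":[0,0,0],"twist":0}]' >/dev/null && python3 g.py 3 3 &&
python3 -m jog '[{"grip":255,"travel":[0,0,-0.2],"twist":0},{"grip":255,"travel":[0,0,0],"twist":0}]' >/dev/null && python3 g.py 3 3 &&
python3 -m jog '[{"grip":255,"travel":[0,0,-0.2],"twist":0},{"grip":255,"travel":[0,0,0],"twist":0}]' >/dev/null && python3 g.py 3 3 &&
python3 -m jog '[{"grip":255,"travel":[0,0,-0.2],"twist":0},{"grip":255,"travel":[0,0,0],"twist":0}]' >/dev/null && python3 g.py 3 3
```

```text
t8.5 [0.5198 0.2536 0.2282] f [-0.1  0.1 -1.6] w0.0217
t8.7 [0.5199 0.2536 0.2263] f [-0.2  0.1 -1.3] w0.0215
t8.9 [0.5199 0.2536 0.2243] f [ 0.1  0.5 -1.1] w0.0213
t9.1 [0.5198 0.2536 0.2223] f [ 0.1  0.1 -1.6] w0.0214
t9.3 [0.5199 0.2536 0.2203] f [ 0.3 -0.5 -1.4] w0.0212
t9.5 [0.5199 0.2536 0.2183] f [ 0.4  0.2 -1.1] w0.0214
t9.7 [0.5199 0.2536 0.2163] f [-0.3 -0.7 -1.8] w0.0212
t9.9 [0.5199 0.2536 0.2143] f [-0.5 -0.  -1.2] w0.0212
```

The tip is 11 mm into the bore with no contact force. Continuing.

```bash
python3 -m jog '[{"grip":255,"travel":[0,0,-0.2],"twist":0},{"grip":255,"travel":[0,0,-0.2],"twist":0},{"grip":255,"travel":[0,0,-0.2],"twist":0},{"grip":255,"travel":[0,0,-0.2],"twist":0},{"grip":255,"travel":[0,0,0],"twist":0}]' >/dev/null; python3 g.py 3 3 &&
python3 -m jog '[{"grip":255,"travel":[0,0,-0.2],"twist":0},{"grip":255,"travel":[0,0,0],"twist":0}]' >/dev/null && python3 g.py 8 4 &&
python3 -m jog '[{"grip":255,"travel":[0,0,-0.2],"twist":0},{"grip":255,"travel":[0,0,0],"twist":0}]' >/dev/null && python3 g.py 8 4 &&
python3 -m jog '[{"grip":255,"travel":[0,0,-0.1],"twist":0},{"grip":255,"travel":[0,0,0],"twist":0}]' >/dev/null && python3 g.py 8 4 &&
python3 -m jog '[{"grip":255,"travel":[0,0,-0.1],"twist":0},{"grip":255,"travel":[0,0,0],"twist":0}]' >/dev/null && python3 g.py 8 4 &&
python3 -m jog '[{"grip":255,"travel":[0,0,-0.1],"twist":0},{"grip":255,"travel":[0,0,0],"twist":0}]' >/dev/null && python3 g.py 8 4 &&
python3 -m jog '[{"grip":255,"travel":[0,0,-0.1],"twist":0},{"grip":255,"travel":[0,0,0],"twist":0}]' >/dev/null && python3 g.py 8 4 &&
python3 -m jog '[{"grip":255,"travel":[0,0,-0.1],"twist":0},{"grip":255,"travel":[0,0,0],"twist":0}]' >/dev/null && python3 g.py 8 4 &&
python3 -m jog '[{"grip":255,"travel":[0,0,-0.1],"twist":0},{"grip":255,"travel":[0,0,0],"twist":0}]' >/dev/null && python3 g.py 8 4
```

```text
t10.4 [0.5198 0.2536 0.2061] f [-0.1 -0.2 -1.5] w0.0208
t10.6 [0.5199 0.2536 0.2043] f [-1.4  0.9 -1.8] w0.0213
t10.8 [0.5199 0.2536 0.2023] f [-0.2  0.7 -2.5] w0.0208
t11.0 [0.52   0.2537 0.2015] f [-0.7  0.2 -1.2] w0.0214
t11.2 [0.5199 0.2536 0.2004] f [-0.2 -0.2 -1.8] w0.0216
t11.4 [0.5199 0.2536 0.1994] f [-1.1  1.2 -1.7] w0.0211
t11.6 [0.5199 0.2536 0.1984] f [-1.  -0.2 -1.7] w0.0214
t11.8 [0.5202 0.2537 0.1979] f [-0.4  0.4  1.5] w0.0211
t12.0 [0.5202 0.2537 0.197 ] f [-0.9 -0.5  4. ] w0.0215
```

Ring touched the rim (fz rose to about +4, from −1.6). Next: steady drag, then smaller steps once the depth reaches 34 mm.

```bash
python3 -m jog '[{"grip":255,"travel":[0,0,-0.1],"twist":0},{"grip":255,"travel":[0,0,0],"twist":0}]' >/dev/null; python3 g.py 8 4 &&
python3 -m jog '[{"grip":255,"travel":[0,0,-0.1],"twist":0},{"grip":255,"travel":[0,0,0],"twist":0}]' >/dev/null && python3 g.py 8 4 &&
python3 -m jog '[{"grip":255,"travel":[0,0,-0.1],"twist":0},{"grip":255,"travel":[0,0,0],"twist":0}]' >/dev/null && python3 g.py 8 4 &&
python3 -m jog '[{"grip":255,"travel":[0,0,-0.1],"twist":0},{"grip":255,"travel":[0,0,0],"twist":0}]' >/dev/null && python3 g.py 8 4 &&
python3 -m jog '[{"grip":255,"travel":[0,0,-0.1],"twist":0},{"grip":255,"travel":[0,0,0],"twist":0}]' >/dev/null && python3 g.py 8 4 &&
python3 -m jog '[{"grip":255,"travel":[0,0,-0.05],"twist":0},{"grip":255,"travel":[0,0,0],"twist":0}]' >/dev/null && python3 g.py 8 4 &&
python3 -m jog '[{"grip":255,"travel":[0,0,-0.05],"twist":0},{"grip":255,"travel":[0,0,0],"twist":0}]' >/dev/null && python3 g.py 8 4 &&
python3 -m jog '[{"grip":255,"travel":[0,0,-0.05],"twist":0},{"grip":255,"travel":[0,0,0],"twist":0}]' >/dev/null && python3 g.py 8 4
```

```text
t12.2 [0.5202 0.2537 0.1957] f [-0.1  0.9  3.7] w0.0215
t12.4 [0.5201 0.2537 0.1945] f [0.2 0.4 4. ] w0.0209
t12.6 [0.5201 0.2537 0.1934] f [0.7 0.2 2.9] w0.0214
t12.8 [0.5201 0.2537 0.1924] f [ 0.2 -0.3  2.8] w0.0214
t13.0 [0.5201 0.2537 0.1914] f [-1.1  0.1  3.8] w0.0212
t13.2 [0.5201 0.2537 0.191 ] f [-0.6 -0.   1.8] w0.0213
t13.4 [0.5201 0.2537 0.1906] f [-0.   0.2  3.6] w0.0211
t13.6 [0.5201 0.2537 0.19  ] f [0.  0.2 3.6] w0.0213
```

```bash
python3 -m jog '[{"grip":255,"travel":[0,0,-0.05],"twist":0},{"grip":255,"travel":[0,0,0],"twist":0}]' >/dev/null; python3 g.py 7 4 &&
python3 -m jog '[{"grip":255,"travel":[0,0,-0.05],"twist":0},{"grip":255,"travel":[0,0,0],"twist":0}]' >/dev/null && python3 g.py 7 4 &&
python3 -m jog '[{"grip":255,"travel":[0,0,-0.05],"twist":0},{"grip":255,"travel":[0,0,0],"twist":0}]' >/dev/null && python3 g.py 7 4 &&
python3 -m jog '[{"grip":255,"travel":[0,0,-0.05],"twist":0},{"grip":255,"travel":[0,0,0],"twist":0}]' >/dev/null && python3 g.py 7 4 &&
python3 -m jog '[{"grip":255,"travel":[0,0,-0.05],"twist":0},{"grip":255,"travel":[0,0,0],"twist":0}]' >/dev/null && python3 g.py 7 4 &&
python3 -m jog '[{"grip":255,"travel":[0,0,-0.05],"twist":0},{"grip":255,"travel":[0,0,0],"twist":0}]' >/dev/null && python3 g.py 7 4 &&
python3 -m jog '[{"grip":255,"travel":[0,0,-0.05],"twist":0},{"grip":255,"travel":[0,0,0],"twist":0}]' >/dev/null && python3 g.py 7 4 &&
python3 -m jog '[{"grip":255,"travel":[0,0,-0.05],"twist":0},{"grip":255,"travel":[0,0,0],"twist":0}]' >/dev/null && python3 g.py 7 4 &&
python3 -m jog '[{"grip":255,"travel":[0,0,-0.05],"twist":0},{"grip":255,"travel":[0,0,0],"twist":0}]' >/dev/null && python3 g.py 7 4 &&
python3 -m jog '[{"grip":255,"travel":[0,0,-0.05],"twist":0},{"grip":255,"travel":[0,0,0],"twist":0}]' >/dev/null && python3 g.py 7 4 &&
python3 -m jog '[{"grip":255,"travel":[0,0,-0.05],"twist":0},{"grip":255,"travel":[0,0,0],"twist":0}]' >/dev/null && python3 g.py 7 4 &&
python3 -m jog '[{"grip":255,"travel":[0,0,-0.05],"twist":0},{"grip":255,"travel":[0,0,0],"twist":0}]' >/dev/null && python3 g.py 7 4 &&
python3 -m jog '[{"grip":255,"travel":[0,0,-0.05],"twist":0},{"grip":255,"travel":[0,0,0],"twist":0}]' >/dev/null && python3 g.py 7 4 &&
python3 -m jog '[{"grip":255,"travel":[0,0,-0.05],"twist":0},{"grip":255,"travel":[0,0,0],"twist":0}]' >/dev/null && python3 g.py 7 4 &&
python3 -m jog '[{"grip":255,"travel":[0,0,-0.05],"twist":0},{"grip":255,"travel":[0,0,0],"twist":0}]' >/dev/null && python3 g.py 7 4 &&
python3 -m jog '[{"grip":255,"travel":[0,0,-0.05],"twist":0},{"grip":255,"travel":[0,0,0],"twist":0}]' >/dev/null && python3 g.py 7 4
```

```text
t13.8 [0.5201 0.2537 0.1895] f [-0.2 -0.5  3.2] w0.0211
t14.0 [0.5201 0.2537 0.189 ] f [ 0.4 -0.6  2.8] w0.0217
t14.2 [0.52   0.2537 0.1885] f [-0.5  0.4  3.8] w0.0214
t14.4 [0.52   0.2537 0.188 ] f [-1.  -0.9  4.1] w0.0214
t14.6 [0.52   0.2537 0.1875] f [-0.7  0.8  2.2] w0.0211
t14.8 [0.52   0.2537 0.187 ] f [-0.5  0.   2.9] w0.0212
t15.0 [0.52   0.2537 0.1865] f [-0.8 -0.4  3.3] w0.0212
t15.2 [0.52   0.2537 0.186 ] f [1.  0.3 2.7] w0.0215
t15.4 [0.52   0.2536 0.1855] f [0.4 0.2 2.2] w0.0215
t15.6 [0.52   0.2537 0.185 ] f [0.3 0.7 1.9] w0.0214
t15.8 [0.52   0.2536 0.1845] f [-0.5  0.1  4.2] w0.0210
t16.0 [0.52   0.2537 0.184 ] f [-0.5 -0.2  2.7] w0.0215
t16.2 [0.52   0.2536 0.1835] f [-0.2 -0.8  4.1] w0.0214
t16.4 [0.52   0.2537 0.183 ] f [0.1 0.  2.8] w0.0215
t16.6 [0.52   0.2537 0.1825] f [-0.3 -0.3  4. ] w0.0215
t16.8 [0.52   0.2536 0.182 ] f [ 0.1 -0.2  3.8] w0.0213
```

```bash
python3 -m jog '[{"grip":255,"travel":[0,0,-0.05],"twist":0},{"grip":255,"travel":[0,0,0],"twist":0}]' >/dev/null; python3 g.py 7 4 &&
python3 -m jog '[{"grip":255,"travel":[0,0,-0.05],"twist":0},{"grip":255,"travel":[0,0,0],"twist":0}]' >/dev/null && python3 g.py 7 4 &&
python3 -m jog '[{"grip":255,"travel":[0,0,-0.05],"twist":0},{"grip":255,"travel":[0,0,0],"twist":0}]' >/dev/null && python3 g.py 7 4 &&
python3 -m jog '[{"grip":255,"travel":[0,0,-0.05],"twist":0},{"grip":255,"travel":[0,0,0],"twist":0}]' >/dev/null && python3 g.py 7 4 &&
python3 -m jog '[{"grip":255,"travel":[0,0,-0.05],"twist":0},{"grip":255,"travel":[0,0,0],"twist":0}]' >/dev/null && python3 g.py 7 4 &&
python3 -m jog '[{"grip":255,"travel":[0,0,-0.05],"twist":0},{"grip":255,"travel":[0,0,0],"twist":0}]' >/dev/null && python3 g.py 7 4 &&
python3 -m jog '[{"grip":255,"travel":[0,0,-0.05],"twist":0},{"grip":255,"travel":[0,0,0],"twist":0}]' >/dev/null && python3 g.py 7 4 &&
python3 -m jog '[{"grip":255,"travel":[0,0,-0.05],"twist":0},{"grip":255,"travel":[0,0,0],"twist":0}]' >/dev/null && python3 g.py 7 4 &&
python3 -m jog '[{"grip":255,"travel":[0,0,-0.05],"twist":0},{"grip":255,"travel":[0,0,0],"twist":0}]' >/dev/null && python3 g.py 7 4 &&
python3 -m jog '[{"grip":255,"travel":[0,0,-0.05],"twist":0},{"grip":255,"travel":[0,0,0],"twist":0}]' >/dev/null && python3 g.py 7 4 &&
python3 -m jog '[{"grip":255,"travel":[0,0,-0.05],"twist":0},{"grip":255,"travel":[0,0,0],"twist":0}]' >/dev/null && python3 g.py 7 4 &&
python3 -m jog '[{"grip":255,"travel":[0,0,-0.05],"twist":0},{"grip":255,"travel":[0,0,0],"twist":0}]' >/dev/null && python3 g.py 7 4 &&
python3 -m jog '[{"grip":255,"travel":[0,0,-0.05],"twist":0},{"grip":255,"travel":[0,0,0],"twist":0}]' >/dev/null && python3 g.py 7 4 &&
python3 -m jog '[{"grip":255,"travel":[0,0,-0.05],"twist":0},{"grip":255,"travel":[0,0,0],"twist":0}]' >/dev/null && python3 g.py 7 4 &&
python3 -m jog '[{"grip":255,"travel":[0,0,-0.05],"twist":0},{"grip":255,"travel":[0,0,0],"twist":0}]' >/dev/null && python3 g.py 7 4 &&
python3 -m jog '[{"grip":255,"travel":[0,0,-0.05],"twist":0},{"grip":255,"travel":[0,0,0],"twist":0}]' >/dev/null && python3 g.py 7 4
```

```text
t17.0 [0.52   0.2537 0.1815] f [-0.2  1.5  4.9] w0.0216
t17.2 [0.52   0.2536 0.181 ] f [-0.5  0.2  3.6] w0.0215
t17.4 [0.52   0.2536 0.1805] f [0.3 1.1 3.4] w0.0213
t17.6 [0.52   0.2537 0.18  ] f [0.2 0.5 3.1] w0.0211
t17.8 [0.52   0.2536 0.1795] f [0.  0.5 3.1] w0.0214
t18.0 [0.52   0.2537 0.179 ] f [-0.8 -0.7  3.1] w0.0215
t18.2 [0.52   0.2537 0.1785] f [-0.4  0.2  4. ] w0.0214
t18.4 [0.52   0.2537 0.178 ] f [-0.8  1.4  3.1] w0.0215
t18.6 [0.52   0.2537 0.1775] f [-0.1  0.5  3.4] w0.0213
t18.8 [0.52   0.2537 0.1769] f [-0.6 -0.3  2.7] w0.0213
t19.0 [0.52   0.2537 0.1765] f [-0.4  0.3  3.3] w0.0215
t19.2 [0.52   0.2537 0.176 ] f [-0.8 -0.5  3.3] w0.0215
t19.4 [0.52   0.2537 0.1755] f [-1.2  0.6  3.7] w0.0211
t19.6 [0.52   0.2537 0.175 ] f [-0.6 -0.2  3.8] w0.0212
t19.8 [0.52   0.2537 0.1745] f [-0.1  0.5  3.4] w0.0216
t20.0 [0.52   0.2537 0.1741] f [-1.2  0.6  4.1] w0.0214
```

```bash
python3 -m jog '[{"grip":255,"travel":[0,0,-0.05],"twist":0},{"grip":255,"travel":[0,0,0],"twist":0}]' >/dev/null; python3 g.py 7 4 &&
python3 -m jog '[{"grip":255,"travel":[0,0,-0.05],"twist":0},{"grip":255,"travel":[0,0,0],"twist":0}]' >/dev/null && python3 g.py 7 4 &&
python3 -m jog '[{"grip":255,"travel":[0,0,-0.05],"twist":0},{"grip":255,"travel":[0,0,0],"twist":0}]' >/dev/null && python3 g.py 7 4 &&
python3 -m jog '[{"grip":255,"travel":[0,0,-0.05],"twist":0},{"grip":255,"travel":[0,0,0],"twist":0}]' >/dev/null && python3 g.py 7 4 &&
python3 -m jog '[{"grip":255,"travel":[0,0,-0.05],"twist":0},{"grip":255,"travel":[0,0,0],"twist":0}]' >/dev/null && python3 g.py 7 4 &&
python3 -m jog '[{"grip":255,"travel":[0,0,-0.05],"twist":0},{"grip":255,"travel":[0,0,0],"twist":0}]' >/dev/null && python3 g.py 7 4 &&
python3 -m jog '[{"grip":255,"travel":[0,0,-0.05],"twist":0},{"grip":255,"travel":[0,0,0],"twist":0}]' >/dev/null && python3 g.py 7 4 &&
python3 -m jog '[{"grip":255,"travel":[0,0,-0.05],"twist":0},{"grip":255,"travel":[0,0,0],"twist":0}]' >/dev/null && python3 g.py 7 4 &&
python3 -m jog '[{"grip":255,"travel":[0,0,-0.05],"twist":0},{"grip":255,"travel":[0,0,0],"twist":0}]' >/dev/null && python3 g.py 7 4 &&
python3 -m jog '[{"grip":255,"travel":[0,0,-0.05],"twist":0},{"grip":255,"travel":[0,0,0],"twist":0}]' >/dev/null && python3 g.py 7 4 &&
python3 -m jog '[{"grip":255,"travel":[0,0,-0.05],"twist":0},{"grip":255,"travel":[0,0,0],"twist":0}]' >/dev/null && python3 g.py 7 4 &&
python3 -m jog '[{"grip":255,"travel":[0,0,-0.05],"twist":0},{"grip":255,"travel":[0,0,0],"twist":0}]' >/dev/null && python3 g.py 7 4 &&
python3 -m jog '[{"grip":255,"travel":[0,0,-0.05],"twist":0},{"grip":255,"travel":[0,0,0],"twist":0}]' >/dev/null && python3 g.py 7 4 &&
python3 -m jog '[{"grip":255,"travel":[0,0,-0.05],"twist":0},{"grip":255,"travel":[0,0,0],"twist":0}]' >/dev/null && python3 g.py 7 4
```

```text
t20.2 [0.5201 0.2537 0.1739] f [-1.  -1.1  6.6] w0.0213
t20.4 [0.5201 0.2537 0.1738] f [-2.5 -0.3  8.8] w0.0216
```

The stop is reached at about 51.5 mm depth: force rises and the tool stalls. One more small push and hold, to be well over 4 N.

```bash
python3 -m jog '[{"grip":255,"travel":[0,0,-0.05],"twist":0},{"grip":255,"travel":[0,0,0],"twist":0},{"grip":255,"travel":[0,0,0],"twist":0}]'; python3 g.py 99 99
```

```text
time: 20.7
position: [0.5202, 0.2538, 0.1736]
tool_rot: [0.707, 0.707, 0.0, 0.0]
ft_force: [-1.6, -0.7, 10.4]
grip_width: 0.0213
t20.7 [0.5202 0.2538 0.1736] f [-1.6 -0.7 10.4] w0.0213
```

```bash
python3 -m jog '[{"grip":255,"travel":[0,0,-0.05],"twist":0},{"grip":255,"travel":[0,0,0],"twist":0},{"grip":255,"travel":[0,0,0],"twist":0}]'; python3 -m jog '[{"grip":255,"travel":[0,0,0.05],"twist":0},{"grip":255,"travel":[0,0,0.05],"twist":0},{"grip":255,"travel":[0,0,0],"twist":0}]';  python3 -m jog '[{"grip":180,"travel":[0,0,0],"twist":0},{"grip":180,"travel":[0,0,0],"twist":0},{"grip":160,"travel":[0,0,0],"twist":0},{"grip":120,"travel":[0,0,0],"twist":0},{"grip":60,"travel":[0,0,0],"twist":0},{"grip":0,"travel":[0,0,0],"twist":0},{"grip":0,"travel":[0,0,0],"twist":0},{"grip":0,"travel":[0,0,0],"twist":0}]'
```

```text
time: 21.0
position: [0.5204, 0.2538, 0.1735]
tool_rot: [0.707, 0.707, 0.001, 0.0]
ft_force: [-2.3, -0.7, 10.9]
grip_width: 0.0211
time: 21.3
position: [0.5203, 0.2538, 0.1737]
tool_rot: [0.707, 0.707, 0.0, 0.0]
ft_force: [-1.3, -0.4, 5.9]
grip_width: 0.0216
time: 22.1
position: [0.52, 0.2537, 0.1731]
tool_rot: [0.707, 0.707, -0.0, 0.0]
ft_force: [-0.3, 0.4, -1.3]
grip_width: 0.065
```

```bash
python3 -m jog '[{"grip":0,"travel":[0,0,0],"twist":0},{"grip":0,"travel":[0,0,0],"twist":0},{"grip":0,"travel":[0,0,0],"twist":0},{"grip":0,"travel":[0,0,0],"twist":0}]'; python3 -m jog '[{"grip":0,"travel":[0,0,1],"twist":0},{"grip":0,"travel":[0,0,2],"twist":0},{"grip":0,"travel":[0,0,3],"twist":0},{"grip":0,"travel":[0,0,4],"twist":0},{"grip":0,"travel":[-3,-2,3],"twist":0},{"grip":0,"travel":[-3,-4,0],"twist":0},{"grip":0,"travel":[-3,-4,0],"twist":0},{"grip":0,"travel":[0,-4,0],"twist":0}]';python3 -m jog '[{"grip":0,"travel":[0,-4,0],"twist":0},{"grip":0,"travel":[0,-4,0],"twist":0},{"grip":0,"travel":[0,0,0],"twist":0},{"grip":0,"travel":[0,0,0],"twist":0},{"grip":0,"travel":[0,0,0],"twist":0}]'
python3 - <<'E'
from h import *
a=camera("scene")[:,:,::-1].copy();b=camera("top")[:,:,::-1].copy()
cv2.imwrite("pics/s4.png",a)
mosaic([tile(a,346,145),tile(b,150,206),cv2.resize(a,(400,296)),cv2.resize(b,(400,296))],"pics/m4.png")
m=np.array([.52,.2535,.101])
for z in (0,.007,.014,.0855): print(z,proj("scene",m+[0,0,z]),proj("top",m+[0,0,z]))
E
```

```text
time: 22.5
position: [0.52, 0.2537, 0.1731]
tool_rot: [0.707, 0.707, 0.0, -0.0]
ft_force: [0.1, -0.1, -0.4]
grip_width: 0.086
time: 23.3
position: [0.4252, 0.1133, 0.3037]
tool_rot: [0.706, 0.708, -0.001, -0.001]
ft_force: [1.4, 0.4, -0.3]
grip_width: 0.0868
time: 23.8
position: [0.4299, 0.0344, 0.3034]
tool_rot: [0.707, 0.707, 0.0, -0.0]
ft_force: [-0.4, 0.0, 0.6]
grip_width: 0.0872
0 [346.44911663 160.23167526] [151.72070125 206.29693756]
0.007 [346.69498072 158.25895652] [150.95936975 205.87941078]
0.014 [346.94254351 156.2726081 ] [150.18710519 205.45588813]
0.0855 [349.57276507 135.1687235 ] [141.61354386 200.75400537]
```

View pics/m4.png

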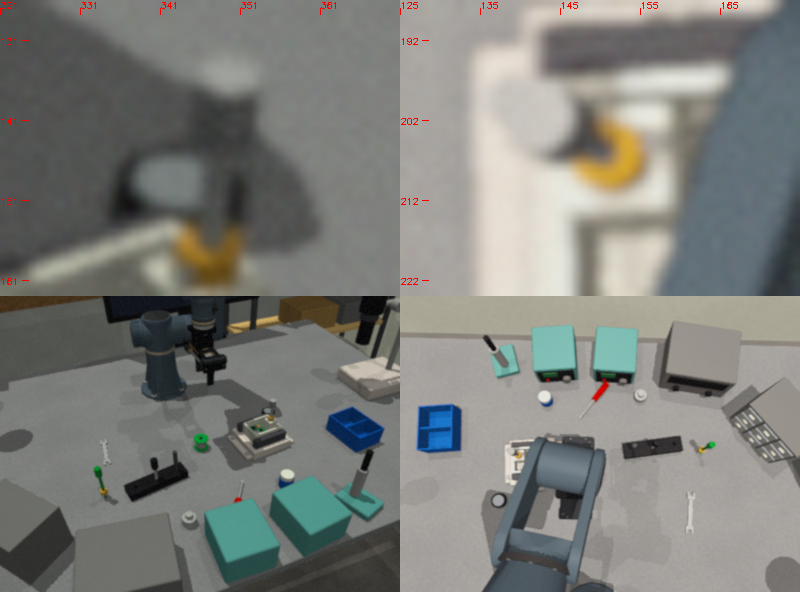

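The gauge stands upright in the bore: head top at scene (349,135) against a predicted (349.6,135.2), ring on the rim at (346.7,158). The other tools and bystanders are in place, so I'm handing in.

```bash
python3 -c "
from rig import *
print(hand_in())"
```

```text
the job is handed in; nothing more can be done
None
```

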